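Line up the jam pots and hold the lid bin open

ROBOT

A 7-joint arm with a two-finger parallel gripper is mounted at the origin on the work surface. World frame = base frame: x ahead of the robot, y to its left, z up, the work surface at z = 0. Lengths are in mm, angles in rad, forces in N, time in s.
With the tool pointing down it reaches from about 400 to 850 mm from the base axis. Payload 4.5 kg.
Tool frame: the origin (TCP) lies midway between the tips of the shut fingers; the grasp point (between the pads) lies 19 mm behind it (pinch_z is the distance from the TCP to the grasp point, in mm); z points along the fingers, y is the line along which they close (so a half turn about z gives the same grasp; the last joint's range is limited). The gripper opens to 85 mm and grips with 20 to 120 N. Pads are 22 mm wide; open, the fingers measure 114 mm over their backs; the gripper's body (76 mm by 85 mm) begins 54 mm behind the grasp point. The pads swing forward as they close: fully open they stand 13 mm farther back than shut.
Start: joints at [-1.239, 0.689, -0.195, 1.565, 0.157, 0.902, -0.215], TCP at [183.366, 597.521, 231.317] pointing down, gripper open.
Joint ranges: [-3.01, 3.01], [-0.46, 2.08], [-1.47, 1.51], [0.13, 2.56], [-1, 4.14], [0.04, 2.09], [-2.66, 2.66]. Speed limits (rad/s): [2.57, 2.57, 3.14, 3.14, 3.14, 3.14, 3.14].

INTERFACE

Orientations are given as a rotation vector (axis times angle).
In Python, from cell import * gives the robot as it stands.
- The arm moves only by the shell command python3 -m crank 'ROWS'. ROWS is JSON, a list of rows, each an object of numbers: "tx", "ty", "tz": the shift along the tool's x, y, z in cm; "turn": the turn about the tool's z in degrees; "grip": the opening, from -1 (shut) to 1 (fully open). A call has 1 to 12 rows; each row is the pose to reach, as a shift and turn from the pose commanded when the call began, along the tool's axes at that moment; what a row does not reach only later rows make up. A row lasts 1/8 s, in which the tool goes at most 62.5 mm and 10.7 degrees, less where a joint would pass 70% of its speed; a pose out of reach is approached as far as the arm can. A call with a gripper value outside its range is refused whole. The fingers move at their own pace and stop on an object; the grip force is fixed at half the most. Time passes only in rows, so rows that repeat a pose let the fingers close. It gives the time, the measured TCP pose, the force, the opening and the grip force at its end, in the units of the state.
- observe(): the state, without advancing time (a new reading comes with each control period).
- get_image(name): name is "side" or "top" or "wrist"; returns (picture, depth): 384x512x3 uint8, blue, green, red; 384x512 float32, mm along the optical axis (not along the pixel's ray), 0 where there is no reading.
- camera_model(name): a dict with "camera_matrix" (3x3 intrinsics, pixels), "R" (3x3) and "t" (3): a world point X has camera coordinates R X + t; the wrist camera has in their place "mount" (4x4, takes a point from camera to tool coordinates, whose origin is the TCP and whose axes are the flange's). Camera axes: x right, y down, z forward; pixel columns grow to the right and rows downward; lengths in mm; the calibration is good to about 2 mm. A picture is of the moment at which its call begins: read the wrist's pose just before it. camera_model takes no time and is no camera call.
- close_job(): hands the job in; it is judged then, once.
The state is a dict: "t": time; "qpos": joint angles; "qvel": joint speeds; "tau": joint torques, N m; "tcp_pos": TCP position; "eef_rot": TCP orientation; "wrist_force": force on the tool from outside, world axes, zero at the start; "wrist_torque": the same for the moment, N m; "finger_gap": opening from 0.0 (shut) to 1.0 (fully open); "finger_force": force on a finger pad.
Only numpy, scipy, OpenCV 4.12 (cv2) and the standard library are available. Lean on these libraries where they do the work, as an engineer would, in place of code of your own. Each camera call takes 0.05 s, during which the arm holds its last target. There are 200 camera calls.

TASK

The jam pots are about to be closed with the cork lids kept in the steel bin. Lift the two stray stoneware pots onto the low wooden shelf so that, with the pot already standing there (leave that one where it is), all three stand upright in one neat row along the middle line of the shelf, with no more than a finger's width (2 cm) between neighbours; set them down, do not drop them. Then raise the bin's hinged lid by its bar handle to 45 degrees and keep holding it there with the gripper so that the cook can reach in: the program finishes while still holding the lid, which would fall shut if let go; leave the mug and the steel shaker among the pots where they are.

Things in the scene. Friction and masses are not known exactly. Their poses are not given: they have to be found in the camera images.
- shelf: Low fixed shelf of plain wood: a board 110 mm (its x, front to back) by 280 mm (its y, the long way), top surface 35 mm above the counter, on two end legs. Origin on the counter under the centre of the board; the middle line of the shelf is its y axis (x = 0). Yaw varies a little.
- pot_a_mid (a point): Pot already standing on the shelf: white stoneware pot, an open straight cylinder 56 mm across and 75 mm tall, 4 mm wall, about 0.22 kg; this point is on its axis half-way up (37.5 mm over its underside), z up along its axis.
- pot_b_mid (a point): First stray pot, standing on the counter nearer the robot than the shelf, among other things: white stoneware pot, an open straight cylinder 56 mm across and 75 mm tall, 4 mm wall, about 0.22 kg; this point is on its axis half-way up (37.5 mm over its underside), z up along its axis.
- pot_c_mid (a point): Second stray pot, also standing on the counter there: white stoneware pot, an open straight cylinder 56 mm across and 75 mm tall, 4 mm wall, about 0.22 kg; this point is on its axis half-way up (37.5 mm over its underside), z up along its axis.
- lid (a joint): Opening angle of the bin's lid in rad: 0 shut, grows as it opens; 0.785 is 45 degrees. Stop at 1.4. The lid (about 0.45 kg, takes about 2 N at the handle) falls shut under its own weight from any angle; no spring, free hinge.
- lid_hinge (a point): Middle of the lid's hinge axis, on the far (+x) top rim of the bin, 113 mm above the counter. The axis runs along this frame's y. The frame turns with the lid: with the lid shut its x is level and points from the handle to the hinge, z up.
- lid_bar (a point): Middle of the lid's bar handle, turns with the lid: a round black bar 12 mm thick and 130 mm long along y (held by a bracket at each end), parallel to the hinge axis and 250 mm from it, in the plane of the lid (113 mm above the counter when shut), 44 mm clear in front of the lid's front edge with nothing below it, so that it can be pinched from above and turns between the fingers as the lid rises.
- bin: Fixed plain metal bin, 200 mm (x) by 240 mm (y) by 110 mm high, holding cork pot lids, covered by the hinged lid; origin at the centre of its underside.
- mug: White mug with a side handle (sticking out along its own +y, about 65 mm from its axis), 76 mm across, 85 mm tall, standing among the stray pots; origin under its centre. Not to be moved.
- shaker: Steel shaker with a domed top, 54 mm across, 95 mm tall, standing among the stray pots; origin under its centre. Not to be moved.

How it is judged:
By the outcome, as a careful person would: the job done as asked, in the order asked, and still so for the second after the job is handed in, while the arm keeps its last pose, push and grip.
It also fails if it takes over 67 s, if anything falls off the work surface, if the arm or the gripper's body presses on something with over 40 N, if the wrist force passes 120 N, or if a joint passes its speed limit or range.

## Working session

There is one attempt and no reset: what is moved stays moved. The work goes in short steps, Python scripts to look and compute and a shell command to move; the robot and the scene stay as the last step left them, time stands still between calls to the robot, and variables do not carry over. Pictures are saved under pics/ and viewed, at most 10 in all, crops included, and the job is handed in when it is done.

```bash
mkdir -p pics; ls; python3 - <<'E'
from cell import *
import cv2,numpy as np
s=observe();print(s)
ims=[]
for n in("top","side"):
    p,d=get_image(n);np.savez(f"{n}0.npz",p=p,d=d);cv2.imwrite(f"pics/{n}0.png",p)
    m=camera_model(n);print(n,m, 'campos',-np.array(m["R"]).T@np.array(m["t"]))
print(camera_model("wrist"))
E
```

```text
pics
{'t': 0.0, 'qpos': array([-1.23919673,  0.68999179, -0.1945081 ,  1.56634758,  0.15730398,
        0.90246707, -0.21509464]), 'qvel': array([-5.80957448e-04,  1.52000703e-04, -3.27167071e-05,  1.01107994e-03,
       -3.45226899e-05,  1.36861584e-04, -4.80675174e-04]), 'tau': array([ 2.84918160e-04, -5.39599586e+01, -1.26662795e+00, -1.58536845e+01,
        8.99535546e-03,  9.62465390e-03,  1.12363750e-05]), 'tcp_pos': array([183.24869092, 596.86232817, 230.47806502]), 'eef_rot': array([-4.65898491e-01, -3.10671440e+00,  2.85412095e-03]), 'wrist_force': array([ 0.80283686, -0.48926511,  0.83551361]), 'wrist_torque': array([-0.01411903, -0.02208982, -0.02575562]), 'finger_force': 0.0, 'finger_gap': 0.9987065435812522}
top {'camera_matrix': array([[379.07015084,   0.        , 260.31563972],
       [  0.        , 379.07015084, 188.92269659],
       [  0.        ,   0.        ,   1.        ]]), 'R': array([[ 0.01922778, -0.99976772, -0.00973685],
       [-0.99009543, -0.01768532, -0.13927766],
       [ 0.13907311,  0.01231841, -0.9902055 ]]), 't': array([  -9.72005825,  592.11747369,
[... 331 characters left out ...]
6, -0.63285281],
       [ 0.4406838 ,  0.45422319, -0.77426035]]), 't': array([-408.68688465,  358.59062809, 1028.63545004])} campos [  33.09043731 -549.3206097  1025.11218315]
{'camera_matrix': array([[289.01589764,   0.        , 259.45693945],
       [  0.        , 289.01589764, 193.34257391],
       [  0.        ,   0.        ,   1.        ]]), 'mount': array([[-4.28513285e-04, -9.46409623e-01, -3.22968486e-01,
         8.28256696e+01],
       [ 9.99999862e-01, -3.06998974e-04, -4.27182369e-04,
        -2.95364682e-01],
       [ 3.05138511e-04, -3.22968624e-01,  9.46409623e-01,
        -1.42915725e+02],
       [ 0.00000000e+00,  0.00000000e+00,  0.00000000e+00,
         1.00000000e+00]])}
```

View pics/top0.png

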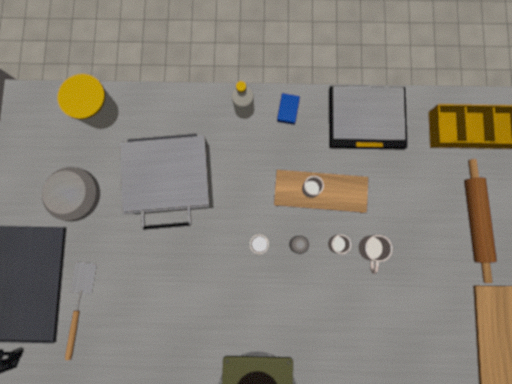

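View pics/side0.png

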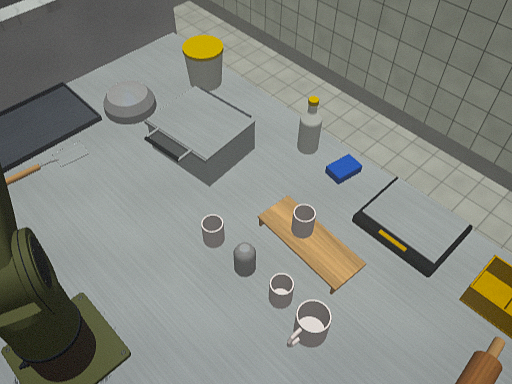

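The top view shows stray pots at about (260,244) and (341,244), with the shaker at (300,244) between them and the mug at (377,248), its handle towards the robot. The shelf spans about (275–368, 171–211) with its pot at (313,187), and the bin's bar is near (166,226). The side view confirms both strays are open, upright pots.

```bash
cat > h.py <<'E'
import numpy as np,cv2
from scipy.spatial.transform import Rotation as Ro
from cell import *
def cloud(d,K,R=None,t=None):
    v,u=np.indices(d.shape);P=np.stack([(u-K[0,2])/K[0,0]*d,(v-K[1,2])/K[1,1]*d,d],-1)
    return P if R is None else (P-t)@R
def top_cloud(n="top"):
    p,d=get_image(n);m=camera_model(n)
    return p,cloud(d,m["camera_matrix"],m["R"],m["t"]),d
def wrist_cloud():
    s=observe();p,d=get_image("wrist");m=camera_model("wrist")
    P=cloud(d,m["camera_matrix"]);M=m["mount"]
    T=P@M[:3,:3].T+M[:3,3]
    return p,T@Ro.from_rotvec(s["eef_rot"]).as_matrix().T+s["tcp_pos"],d,s
def rim(W,d,x,y,z,r=45,tol=6):
    m=(d>0)&(abs(W[...,2]-z)<tol)&(np.hypot(W[...,0]-x,W[...,1]-y)<r)
    P=W[m][:,:2].astype(np.float32)
    c,rad=cv2.minEnclosingCircle(P);return np.round(c,1),round(rad,1),len(P),W[m][:,2].mean().round(1)
def tool(s,dx):  # world mm -> tool cm
    return np.round(Ro.from_rotvec(s["eef_rot"]).as_matrix().T@np.array(dx)/10,2)
E
python3 - <<'E'
from h import *
for n in("top","side"):
    f=np.load(n+"0.npz");d=f["d"];m=camera_model(n);W=cloud(d,m["camera_matrix"],m["R"],m["t"])
    K=m["camera_matrix"]
    print(n)
    pix={"top":[("B",260,244,75),("C",341,244,75),("A",313,187,110),("sh",300,244,90),("mug",377,248,85)],"side":[("B",213,222,75),("C",282,283,75),("A",304,213,110),("sh",245,250,90),("mug",314,314,85)]}[n]
    for k,u,v,z in pix:
        r=m["R"].T@np.array([(u-K[0,2])/K[0,0],(v-K[1,2])/K[1,1],1]);c=-m["R"].T@m["t"]
        X=c+r*(z-c[2])/r[2]
        print(k,X.round(1),rim(W,d,X[0],X[1],z,r=42,tol=7))
    # counter check, shelf
    z=W[...,2];hsv=cv2.cvtColor(f["p"],cv2.COLOR_BGR2HSV)
    mk=(d>0)&(abs(z-35)<6)&(W[...,0]>500)&(W[...,0]<760)&(abs(W[...,1]+110)<220)&(hsv[...,1]>60)
    q=W[mk][:,:2].astype(np.float32);print("shelf",cv2.minAreaRect(q),len(q),W[mk][:,2].mean())
    mk=(d>0)&(abs(z-113)<8)&(W[...,1]>80)&(W[...,1]<420)&(W[...,0]>440)&(W[...,0]<800)
    q=W[mk];dark=f["p"][mk].max(1)<50
    print("lid",cv2.minAreaRect(q[:,:2].astype(np.float32)),len(q),q[:,2].mean())
    b=q[dark];print("bar",cv2.minAreaRect(b[:,:2].astype(np.float32)),len(b),b[:,2].mean(), )
    print(np.median(z[300:320,250:330]) )
E
```

```text
top
B [427.9  -1.3  75. ] (array([429.5,   1.6]), 27.7, 85, np.float64(75.8))
C [ 432.4 -233.2   75. ] (array([ 433.7, -234. ]), 28.4, 100, np.float64(75.1))
A [ 590.7 -148.7  110. ] (array([ 597.9, -150.8]), 27.8, 95, np.float64(110.4))
sh [ 430.2 -114.5   90. ] (array([ 430.8, -115.1]), 21.9, 165, np.float64(89.8))
mug [ 423.1 -332.7   85. ] (array([ 423.1, -336.9]), 39.4, 149, np.float64(84.8))
shelf ((647.4780883789062, -185.51101684570312), (279.2164001464844, 219.92660522460938), 86.59906768798828) 2994 35.941958169056676
lid ((600.9312744140625, 274.0155029296875), (263.8489990234375, 245.00765991210938), 5.840749263763428) 6459 116.7483168072625
bar ((474.054443359375, 261.61724853515625), (5.215151786804199, 120.13213348388672), 5.954652786254883) 67 118.63641793883417
1.3275634571407093
side
B [433.2   0.   75. ] (array([428.7,  -1.6]), 28.7, 141, np.float64(73.4))
C [ 435.6 -235.7   75. ] (array([ 433.5, -236.9]), 29.0, 175, np.float64(73.8))
A [ 596.5 -153.   110. ] (array([ 596.5, -153.6]), 29.3, 157, np.float64(108.4))
sh [ 428.6 -121.2   90. ] (array([ 427.4, -117.6]), 22.3, 202, np.float64(89.4))
mug [ 427.6 -337.4   85. ] (array([ 423.6, -339.5]), 38.1, 265, np.float64(84.1))
shelf ((648.1416625976562, -187.6904296875), (281.2272644042969, 225.21299743652344), 86.79234313964844) 3586 35.294654345319344
lid ((599.5939331054688, 270.4322509765625), (267.3822937011719, 248.34716796875), 5.793240547180176) 4768 115.45593863106984
bar ((578.3530883789062, 205.8473663330078), (111.40766906738281, 305.54168701171875), 63.48970413208008) 65 116.73365982005843
3.200117738336906
```

```bash
python3 - <<'E'
from h import *
for n in("top","side"):
    f=np.load(n+"0.npz");d=f["d"];m=camera_model(n);W=cloud(d,m["camera_matrix"],m["R"],m["t"])
    z=W[...,2];hsv=cv2.cvtColor(f["p"],cv2.COLOR_BGR2HSV)
    mk=(d>0)&(abs(z-35)<7)&(W[...,0]>480)&(W[...,0]<690)&(abs(W[...,1]+180)<220)&(hsv[...,1]>60)&(hsv[...,0]<25)
    mk=mk.astype(np.uint8);nn,l,st,_=cv2.connectedComponentsWithStats(mk)
    mk=l==1+st[1:,4].argmax()
    q=W[mk][:,:2].astype(np.float32);r=cv2.minAreaRect(q);print("shelf",r,len(q),z[mk].mean())
    c=np.array(r[0]);bp=cv2.boxPoints(r);e=bp[1]-bp[0];e2=bp[2]-bp[1];e=e if np.hypot(*e)>np.hypot(*e2) else e2
    e=e/np.hypot(*e)*np.sign(e[1]);nrm=np.array([e[1],-e[0]])
    A=np.array([597.3,-152.])-c;print("yaw",np.degrees(np.arctan2(-e[0],e[1])),"A in shelf",A@nrm,A@e)
    for k in(-1,1):print(c+e*(A@e+66*k),'mid A', )
    mk=(d>0)&(abs(z-117)<10)&(W[...,1]>150)&(W[...,1]<380)&(W[...,0]>440)&(W[...,0]<500)&(f["p"].max(-1)<70)
    b=W[mk];print("bar",cv2.minAreaRect(b[:,:2].astype(np.float32)),len(b),b.mean(0))
s=observe();print(Ro.from_rotvec(s["eef_rot"]).as_matrix().round(3))
E
```

```text
shelf ((592.296630859375, -182.24224853515625), (279.15460205078125, 109.30293273925781), 86.53558349609375) 2910 36.01794535238936
yaw -3.464409 A in shelf 3.166731459750463 30.48932578797703
[ 590.15077394 -217.68802564] mid A
[598.12733646 -85.92926066] mid A
bar ((474.49310302734375, 260.16497802734375), (8.796792030334473, 123.10468292236328), 5.745211124420166) 139 [474.2713853  260.84753075 118.98304125]
shelf ((592.125732421875, -184.54408264160156), (281.15203857421875, 112.9321060180664), 86.63192749023438) 3497 35.253463733598956
yaw -3.36807 A in shelf 3.2533632423356265 32.79185834800319
[ 590.174752   -217.69486444] mid A
[597.92976034 -85.92286579] mid A
bar ((474.4363708496094, 259.1239013671875), (130.7191162109375, 24.81973648071289), 88.6915283203125) 154 [473.8507475  257.74354964 117.02011905]
[[-0.956  0.293 -0.   ]
 [ 0.293  0.956 -0.002]
 [-0.    -0.002 -1.   ]]
```

```bash
python3 -m crank '[{"tx":-31.4,"ty":-21.4,"turn":76.4,"grip":1},{"tx":-31.4,"ty":-21.4,"turn":76.4,"grip":1},{"tx":-31.4,"ty":-21.4,"turn":76.4,"grip":1},{"tx":-31.4,"ty":-21.4,"turn":76.4,"grip":1},{"tx":-31.4,"ty":-21.4,"turn":76.4,"grip":1},{"tx":-31.4,"ty":-21.4,"turn":76.4,"grip":1},{"tx":-41,"ty":-49.9,"tz":5,"turn":76.4,"grip":1},{"tx":-41,"ty":-49.9,"tz":5,"turn":76.4,"grip":1},{"tx":-41,"ty":-49.9,"tz":5,"turn":76.4,"grip":1},{"tx":-41,"ty":-49.9,"tz":5,"turn":76.4,"grip":1},{"tx":-41,"ty":-49.9,"tz":5,"turn":76.4,"grip":1},{"tx":-41,"ty":-49.9,"tz":5,"turn":76.4,"grip":1}]'; python3 - <<'E'
from h import *
s=observe();print(s["t"],s["tcp_pos"],s["qpos"].round(2));print(Ro.from_rotvec(s["eef_rot"]).as_matrix().round(3))
p,W,d,s=wrist_cloud();cv2.imwrite("pics/w1.png",p)
print(s["tcp_pos"],rim(W,d,429,0,75,42,7),rim(W,d,430,-116,85,40,9))
E
```

```text
0.1 [183.29417511 596.90022615 230.56719771] [-1.24  0.69 -0.19  1.57  0.16  0.9  -0.22]
[[-0.956  0.293 -0.   ]
 [ 0.293  0.956 -0.002]
 [-0.    -0.002 -1.   ]]
[183.29417511 596.90022615 230.56719771] (array([0., 0.]), 0.0, 0, np.float64(nan)) (array([0., 0.]), 0.0, 0, np.float64(nan))validation failed for argument at $[0]...
h.py:18: RuntimeWarning: Mean of empty slice.
  c,rad=cv2.minEnclosingCircle(P);return np.round(c,1),round(rad,1),len(P),W[m][:,2].mean().round(1)
  ret = ret.dtype.type(ret / rcount)
```

View pics/w1.png

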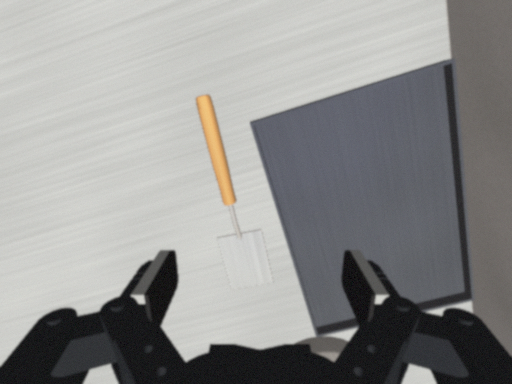

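The move was refused, probably because row 0 lacked `tz`, so the wrist view only shows the spatula and tray at the start pose. I'll resend it with every key.

```bash
python3 -m crank '[{"tx":-31.4,"ty":-21.4,"tz":0,"turn":76.4,"grip":1},{"tx":-31.4,"ty":-21.4,"tz":0,"turn":76.4,"grip":1},{"tx":-31.4,"ty":-21.4,"tz":0,"turn":76.4,"grip":1},{"tx":-31.4,"ty":-21.4,"tz":0,"turn":76.4,"grip":1},{"tx":-31.4,"ty":-21.4,"tz":0,"turn":76.4,"grip":1},{"tx":-31.4,"ty":-21.4,"tz":0,"turn":76.4,"grip":1},{"tx":-41,"ty":-49.9,"tz":5,"turn":76.4,"grip":1},{"tx":-41,"ty":-49.9,"tz":5,"turn":76.4,"grip":1},{"tx":-41,"ty":-49.9,"tz":5,"turn":76.4,"grip":1},{"tx":-41,"ty":-49.9,"tz":5,"turn":76.4,"grip":1},{"tx":-41,"ty":-49.9,"tz":5,"turn":76.4,"grip":1},{"tx":-41,"ty":-49.9,"tz":5,"turn":76.4,"grip":1}]' && python3 - <<'E'
from h import *
s=observe();print(s["t"],s["tcp_pos"],s["qpos"].round(2));print(Ro.from_rotvec(s["eef_rot"]).as_matrix().round(3))
p,W,d,s=wrist_cloud();cv2.imwrite("pics/w2.png",p)
print(s["tcp_pos"],rim(W,d,429,0,75,42,7),rim(W,d,430,-116,85,40,9))
E
```

```text
t: 1.65
tcp_pos: [428.0, -5.6, 180.8]
eef_rot: [2.299, 2.14, -0.005]
wrist_force: [0.3, 0.7, -0.4]
finger_gap: 0.999
finger_force: 0.0
1.65 [428.02899229  -5.55593194 180.78792103] [-0.13  0.54  0.05  2.2  -0.06  0.41 -0.1 ]
[[ 0.072  0.997 -0.002]
 [ 0.997 -0.072 -0.002]
 [-0.003 -0.002 -1.   ]]
[428.02899229  -5.55593194 180.78792103] (array([429.6,   1.1]), 28.1, 964, np.float64(74.3)) (array([ 430.6, -113.8]), 24.5, 1444, np.float64(86.2))
```

```bash
python3 -m crank '[{"tx":0,"ty":0,"tz":4,"turn":0,"grip":1},{"tx":0,"ty":0,"tz":6,"turn":0,"grip":1},{"tx":0,"ty":0,"tz":8,"turn":0,"grip":1}]'
```

```text
t: 2.08
tcp_pos: [429.3, 2.4, 100.6]
eef_rot: [-2.283, -2.157, -0.002]
wrist_force: [0.7, 0.4, 0.1]
finger_gap: 1.003
finger_force: 0.0
```

```bash
python3 -m crank '[{"tx":0,"ty":0,"tz":4,"turn":0,"grip":1},{"tx":0,"ty":0,"tz":7.4,"turn":0,"grip":1},{"tx":0,"ty":0,"tz":7.4,"turn":0,"grip":1},{"tx":0,"ty":0,"tz":7.4,"turn":0,"grip":-1},{"tx":0,"ty":0,"tz":7.4,"turn":0,"grip":-1},{"tx":0,"ty":0,"tz":7.4,"turn":0,"grip":-1},{"tx":0,"ty":0,"tz":7.4,"turn":0,"grip":-1},{"tx":0,"ty":0,"tz":7.4,"turn":0,"grip":-1}]'
```

```text
t: 3.08
tcp_pos: [433.5, 1.8, 33.0]
eef_rot: [-2.281, -2.156, 0.008]
wrist_force: [1.1, -0.0, 50.5]
finger_gap: 0.652
finger_force: 63.6
```

The 55 mm opening and 64 N grip match the pot's diameter. The upward load is the pads swinging forward as they close, so I lift.

```bash
python3 -m crank '[{"tx":0,"ty":0,"tz":-0.6,"turn":0,"grip":-1},{"tx":0,"ty":0,"tz":-3,"turn":0,"grip":-1},{"tx":0,"ty":0,"tz":-6,"turn":0,"grip":-1},{"tx":0,"ty":0,"tz":-9,"turn":0,"grip":-1},{"tx":0,"ty":0,"tz":-9,"turn":0,"grip":-1},{"tx":0,"ty":0,"tz":-9,"turn":0,"grip":-1}]'; python3 - <<'E'
from h import *
p,W,d,s=wrist_cloud();cv2.imwrite("pics/w3.png",p)
x,y,z=s["tcp_pos"];print(s["tcp_pos"],s["wrist_force"],s["finger_gap"])
m=(d>0)&(np.hypot(W[...,0]-x,W[...,1]-y)<45)&(W[...,2]>z+25)&(W[...,2]<z+75)
q=W[m];print(np.percentile(q[:,2],[1,10,50,90,99]))
E
```

```text
t: 3.82
tcp_pos: [430.1, -0.1, 119.4]
eef_rot: [-2.279, -2.149, 0.024]
wrist_force: [-0.1, -0.2, -3.3]
finger_gap: 0.651
finger_force: 64.5
[ 4.30107219e+02 -1.45751245e-01  1.19377255e+02] [-0.08374779 -0.22345126 -3.32940865] 0.651254621165243
[144.82567762 148.75534801 161.03718216 189.17032766 194.06948737]
```

View pics/w3.png

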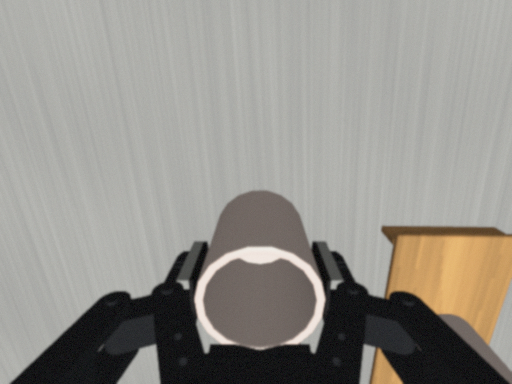

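The pot is held upright, with its rim centred at about (260,297) between the fingers and the shelf corner at lower right. Next I carry it above the shelf's +y slot.

```bash
python3 -m crank '[{"tx":-2.5,"ty":5.7,"tz":0,"turn":0,"grip":-1},{"tx":-5,"ty":11.4,"tz":0,"turn":0,"grip":-1},{"tx":-7.6,"ty":17.2,"tz":0,"turn":0,"grip":-1},{"tx":-7.6,"ty":17.2,"tz":0,"turn":0,"grip":-1},{"tx":-7.6,"ty":17.2,"tz":2,"turn":0,"grip":-1},{"tx":-7.6,"ty":17.2,"tz":3,"turn":0,"grip":-1},{"tx":-7.6,"ty":17.2,"tz":3,"turn":0,"grip":-1}]'; python3 - <<'E'
from h import *
p,W,d,s=wrist_cloud();x,y,z=s["tcp_pos"]
print(rim(W,d,x,y,z+42,40,4))
p,W,d=top_cloud()
print(s["tcp_pos"],rim(W,d,597,-152,110,34,5))
m=(d>0)&(abs(W[...,2]-35)<7)
E
```

```text
t: 4.75
tcp_pos: [594.7, -86.3, 85.8]
eef_rot: [-2.276, -2.149, 0.028]
wrist_force: [0.3, -0.2, -3.0]
finger_gap: 0.654
finger_force: 65.1
(array([594.8, -76.9]), 38.7, 4617, np.float64(127.1))
[594.72495384 -86.30259688  85.84035277] (array([0., 0.]), 0.0, 0, np.float64(nan))h.py:18: RuntimeWarning: Mean of empty slice.
  c,rad=cv2.minEnclosingCircle(P);return np.round(c,1),round(rad,1),len(P),W[m][:,2].mean().round(1)
  ret = ret.dtype.type(ret / rcount)
```

```bash
python3 -m crank '[{"tx":0,"ty":0.35,"tz":0.6,"turn":0,"grip":-1},{"tx":0,"ty":0.35,"tz":1.2,"turn":0,"grip":-1},{"tx":0,"ty":0.35,"tz":1.6,"turn":0,"grip":-1},{"tx":0,"ty":0.35,"tz":1.7,"turn":0,"grip":-1},{"tx":0,"ty":0.35,"tz":1.7,"turn":0,"grip":-1}]'
```

```text
t: 5.48
tcp_pos: [600.1, -87.4, 70.5]
eef_rot: [-2.281, -2.148, 0.023]
wrist_force: [0.5, 0.3, -1.6]
finger_gap: 0.648
finger_force: 65.1
```

```bash
python3 -m crank '[{"tx":0,"ty":-0.15,"tz":0.1,"turn":0,"grip":-1},{"tx":0,"ty":-0.15,"tz":0.2,"turn":0,"grip":-1},{"tx":0,"ty":-0.15,"tz":0.3,"turn":0,"grip":-1},{"tx":0,"ty":-0.15,"tz":0.3,"turn":0,"grip":-1}]'
```

```text
t: 5.98
tcp_pos: [598.4, -87.3, 68.7]
eef_rot: [-2.281, -2.148, 0.024]
wrist_force: [-3.8, -1.1, 6.9]
finger_gap: 0.652
finger_force: 65.9
```

```bash
python3 -m crank '[{"tx":0,"ty":0,"tz":0,"turn":0,"grip":1},{"tx":0,"ty":0,"tz":0,"turn":0,"grip":1},{"tx":0,"ty":0,"tz":0,"turn":0,"grip":1},{"tx":0,"ty":0,"tz":0,"turn":0,"grip":1},{"tx":0,"ty":0,"tz":-3,"turn":0,"grip":1},{"tx":0,"ty":0,"tz":-8,"turn":0,"grip":1},{"tx":0,"ty":0,"tz":-11,"turn":0,"grip":1},{"tx":0,"ty":0,"tz":-11,"turn":0,"grip":1}]'; python3 - <<'E'
from h import *
p,W,d,s=wrist_cloud();cv2.imwrite("pics/w4.png",p)
print(s["tcp_pos"],Ro.from_rotvec(s["eef_rot"]).as_matrix().round(3))
for z in(75,110):print("B",rim(W,d,598,-86,z,34,5))
p,W,d=top_cloud("side");print("sideA",rim(W,d,597,-152,110,34,5),"B",rim(W,d,598,-86,110,34,5))
E
```

```text
t: 6.98
tcp_pos: [602.2, -86.5, 180.1]
eef_rot: [-2.284, -2.15, 0.017]
wrist_force: [0.6, -0.4, -0.8]
finger_gap: 1.002
finger_force: 0.0
[602.17798816 -86.48517285 180.07441397] [[ 0.06   0.998 -0.011]
 [ 0.998 -0.06  -0.004]
 [-0.004 -0.011 -1.   ]]
B (array([598.3, -86.5]), 26.9, 396, np.float64(75.2))
B (array([598.1, -88.7]), 28.0, 1181, np.float64(109.5))
sideA (array([ 593.6, -150.2]), 32.0, 140, np.float64(109.1)) B (array([597.5, -91.5]), 29.3, 122, np.float64(109.2))
```

```bash
python3 -m crank '[{"tx":-15.8,"ty":-16,"tz":0,"turn":0,"grip":1},{"tx":-15.8,"ty":-16,"tz":0,"turn":0,"grip":1},{"tx":-15.8,"ty":-16,"tz":0,"turn":0,"grip":1},{"tx":-15.8,"ty":-16,"tz":0,"turn":0,"grip":1},{"tx":-15.8,"ty":-16,"tz":3,"turn":0,"grip":1},{"tx":-15.8,"ty":-16,"tz":5,"turn":0,"grip":1},{"tx":-15.8,"ty":-16,"tz":5,"turn":0,"grip":1}]'; python3 - <<'E'
from h import *
p,W,d,s=wrist_cloud();cv2.imwrite("pics/w5.png",p)
print(s["tcp_pos"],Ro.from_rotvec(s["eef_rot"]).as_matrix().round(3))
c=rim(W,d,433.5,-235,75,38,6);print(c,tool(s,[c[0][0]-s["tcp_pos"][0],c[0][1]-s["tcp_pos"][1],0]))
E
```

```text
t: 7.95
tcp_pos: [428.4, -234.8, 128.9]
eef_rot: [-2.277, -2.145, 0.027]
wrist_force: [0.2, -0.2, 0.4]
finger_gap: 1.001
finger_force: 0.0
[ 428.42703331 -234.76008986  128.91525429] [[ 0.06   0.998 -0.022]
 [ 0.998 -0.06  -0.002]
 [-0.003 -0.021 -1.   ]]
(array([ 434. , -234.3]), 28.1, 1439, np.float64(74.3)) [ 0.08  0.55 -0.01]
```

```bash
python3 -m crank '[{"tx":0,"ty":0.4,"tz":2,"turn":0,"grip":1},{"tx":0,"ty":0.4,"tz":5,"turn":0,"grip":1},{"tx":0,"ty":0.4,"tz":8,"turn":0,"grip":1},{"tx":0,"ty":0.4,"tz":9.8,"turn":0,"grip":1},{"tx":0,"ty":0.4,"tz":9.8,"turn":0,"grip":1},{"tx":0,"ty":0.4,"tz":9.8,"turn":0,"grip":-1},{"tx":0,"ty":0.4,"tz":9.6,"turn":0,"grip":-1},{"tx":0,"ty":0.4,"tz":9.4,"turn":0,"grip":-1},{"tx":0,"ty":0.4,"tz":9.3,"turn":0,"grip":-1},{"tx":0,"ty":0.4,"tz":9.3,"turn":0,"grip":-1}]'
```

```text
t: 9.25
tcp_pos: [432.8, -235.9, 37.9]
eef_rot: [-2.281, -2.148, 0.023]
wrist_force: [0.4, 1.1, -2.6]
finger_gap: 0.653
finger_force: 63.6
```

```bash
python3 -m crank '[{"tx":0,"ty":0,"tz":-2,"turn":0,"grip":-1},{"tx":0,"ty":0,"tz":-5,"turn":0,"grip":-1},{"tx":0,"ty":0,"tz":-9,"turn":0,"grip":-1},{"tx":0.7,"ty":4,"tz":-9,"turn":0,"grip":-1},{"tx":1.5,"ty":8,"tz":-9,"turn":0,"grip":-1},{"tx":2.7,"ty":12,"tz":-9,"turn":0,"grip":-1},{"tx":2.7,"ty":15.7,"tz":-8,"turn":0,"grip":-1},{"tx":2.7,"ty":15.7,"tz":-6,"turn":0,"grip":-1},{"tx":2.7,"ty":15.7,"tz":-6,"turn":0,"grip":-1},{"tx":2.7,"ty":15.7,"tz":-6,"turn":0,"grip":-1}]'; python3 - <<'E'
from h import *
p,W,d,s=wrist_cloud();cv2.imwrite("pics/w6.png",p);np.savez("w6.npz",p=p,W=W,d=d)
x,y,z=s["tcp_pos"];print(Ro.from_rotvec(s["eef_rot"]).as_matrix().round(3))
m=(d>0)&(p.min(-1)>150)&(np.hypot(W[...,0]-x,W[...,1]-y)<34)&(W[...,2]>z+20)
q=W[m];print("C rim",len(q),np.percentile(q[:,2],[5,25,50,75,95]),cv2.minEnclosingCircle(q[:,:2].astype(np.float32)))
m=(d>0)&(p.min(-1)>150)&(abs(W[...,2]-110)<5)&(np.hypot(W[...,0]-597,W[...,1]+152)<36)
q=W[m];print("A rim",len(q),q[:,2].mean(),cv2.minEnclosingCircle(q[:,:2].astype(np.float32)))
E
```

```text
t: 10.5
tcp_pos: [590.9, -218.3, 95.1]
eef_rot: [-2.28, -2.147, 0.025]
wrist_force: [-0.4, 0.2, -1.4]
finger_gap: 0.648
finger_force: 64.5
[[ 0.06   0.998 -0.018]
 [ 0.998 -0.06  -0.004]
 [-0.005 -0.018 -1.   ]]
C rim 2804 [133.57397648 134.14009211 134.5232643  134.92115838 135.56120223] ((591.7127075195312, -212.50656127929688), 32.23555374145508)
A rim 3230 110.16059527844594 ((597.5855102539062, -147.6481475830078), 31.639440536499023)
```

View pics/w6.png

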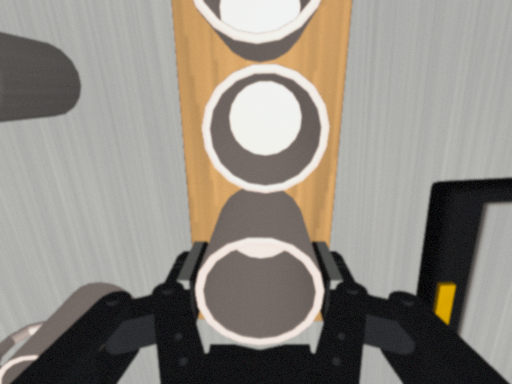

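The wrist view shows pot C in the gripper at (260,292). Pot A is at (265,128) on the shelf with pot B beyond it, all in line. C's underside is at about 59.5 mm, so I lower it about 24.5 mm.

```bash
python3 -m crank '[{"tx":0,"ty":0,"tz":0.8,"turn":0,"grip":-1},{"tx":0,"ty":0,"tz":1.5,"turn":0,"grip":-1},{"tx":0,"ty":0,"tz":2.0,"turn":0,"grip":-1},{"tx":0,"ty":0,"tz":2.2,"turn":0,"grip":-1},{"tx":0,"ty":0,"tz":2.4,"turn":0,"grip":-1},{"tx":0,"ty":0,"tz":2.4,"turn":0,"grip":-1}]'
```

```text
t: 11.3
tcp_pos: [591.8, -218.1, 71.1]
eef_rot: [-2.281, -2.148, 0.023]
wrist_force: [0.1, 0.7, -2.9]
finger_gap: 0.65
finger_force: 64.7
```

```bash
python3 -m crank '[{"tx":0,"ty":-0.1,"tz":0.1,"turn":0,"grip":-1},{"tx":0,"ty":-0.1,"tz":0.2,"turn":0,"grip":-1},{"tx":0,"ty":-0.1,"tz":0.2,"turn":0,"grip":-1}]'
```

```text
t: 11.68
tcp_pos: [591.5, -218.0, 70.7]
eef_rot: [-2.282, -2.149, 0.022]
wrist_force: [-2.3, -0.3, 7.1]
finger_gap: 0.644
finger_force: 65.5
```

```bash
python3 -m crank '[{"tx":0,"ty":0,"tz":0,"turn":0,"grip":1},{"tx":0,"ty":0,"tz":0,"turn":0,"grip":1},{"tx":0,"ty":0,"tz":0,"turn":0,"grip":1},{"tx":0,"ty":0,"tz":0,"turn":0,"grip":1},{"tx":0,"ty":0,"tz":-3,"turn":0,"grip":1},{"tx":0,"ty":0,"tz":-8,"turn":0,"grip":1},{"tx":0,"ty":0,"tz":-13,"turn":0,"grip":1},{"tx":0,"ty":0,"tz":-13,"turn":0,"grip":1}]'; python3 - <<'E'
from h import *
s=observe();print(Ro.from_rotvec(s["eef_rot"]).as_matrix().round(3))
E
```

```text
t: 12.68
tcp_pos: [595.9, -217.3, 203.6]
eef_rot: [-2.286, -2.152, 0.015]
wrist_force: [-0.4, -0.7, -0.5]
finger_gap: 1.001
finger_force: 0.0
[[ 0.06   0.998 -0.008]
 [ 0.998 -0.06  -0.005]
 [-0.006 -0.008 -1.   ]]
```

```bash
python3 -m crank '[{"tx":46.9,"ty":-15,"tz":0,"turn":-9.2,"grip":1},{"tx":46.9,"ty":-15,"tz":0,"turn":-9.2,"grip":1},{"tx":46.9,"ty":-15,"tz":0,"turn":-9.2,"grip":1},{"tx":46.9,"ty":-15,"tz":0,"turn":-9.2,"grip":1},{"tx":46.9,"ty":-15,"tz":0,"turn":-9.2,"grip":1},{"tx":46.9,"ty":-15,"tz":0,"turn":-9.2,"grip":1},{"tx":46.9,"ty":-15,"tz":0,"turn":-9.2,"grip":1},{"tx":46.9,"ty":-15,"tz":0,"turn":-9.2,"grip":1},{"tx":46.9,"ty":-15,"tz":0,"turn":-9.2,"grip":1},{"tx":46.9,"ty":-15,"tz":0,"turn":-9.2,"grip":1}]'; python3 - <<'E'
from h import *
p,W,d,s=wrist_cloud();cv2.imwrite("pics/w7.png",p)
print(s["tcp_pos"],Ro.from_rotvec(s["eef_rot"]).as_matrix().round(3))
m=(d>0)&(abs(W[...,2]-117)<9)&(abs(W[...,1]-260)<75)&(W[...,0]>440)&(W[...,0]<505)&(p.max(-1)<70)
q=W[m];print("bar",len(q),q.mean(0),cv2.minAreaRect(q[:,:2].astype(np.float32)))
m=(d>0)&(abs(W[...,2]-117)<8)&(W[...,1]>140)&(W[...,0]>440)&(p.max(-1)>70);q=W[m];print("lid",q.min(0),q.max(0))
for n in("top","side"):
    p,W,d=top_cloud(n)
    for k,x,y in(("B",598,-88),("A",597,-152),("C",591,-218)):
        m=(d>0)&(abs(W[...,2]-110)<5)&(np.hypot(W[...,0]-x,W[...,1]-y)<31);q=W[m]
        print(n,k,cv2.minEnclosingCircle(q[:,:2].astype(np.float32)),len(q),q[:,2].mean())
    cv2.imwrite(f"pics/{n}7.png",p)
E
```

```text
t: 13.92
tcp_pos: [471.0, 258.5, 198.4]
eef_rot: [-2.101, -2.323, 0.026]
wrist_force: [-0.5, -0.0, -0.8]
finger_gap: 1.003
finger_force: 0.0
[471.04622093 258.46727932 198.38141435] [[-0.1    0.995 -0.018]
 [ 0.995  0.1   -0.006]
 [-0.004 -0.018 -1.   ]]
bar 1858 [475.00534822 266.17189797 118.50163714] ((476.16033935546875, 260.88916015625), (10.788142204284668, 128.14376831054688), 5.8540754318237305)
lid [463.49269578 142.88814995 109.00936719] [719.4283233  398.81865092 120.64581891]
top B ((598.6499633789062, -87.70550537109375), 28.131681442260742) 89 110.46852835969293
top A ((597.5948486328125, -150.78440856933594), 28.07050132751465) 94 110.36997629801816
top C ((592.0699462890625, -215.30557250976562), 27.685882568359375) 95 109.820323522836
side B ((596.621337890625, -90.79786682128906), 28.438274383544922) 117 108.81403517205877
side A ((596.7628784179688, -152.916015625), 29.176225662231445) 132 108.94514578887637
side C ((590.8056640625, -218.84584045410156), 28.827566146850586) 142 109.2578549102208
```

View pics/w7.png

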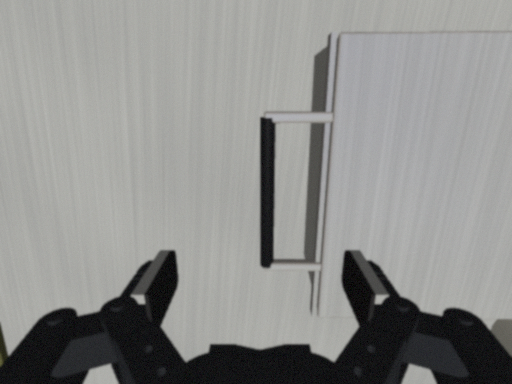

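View pics/top7.png

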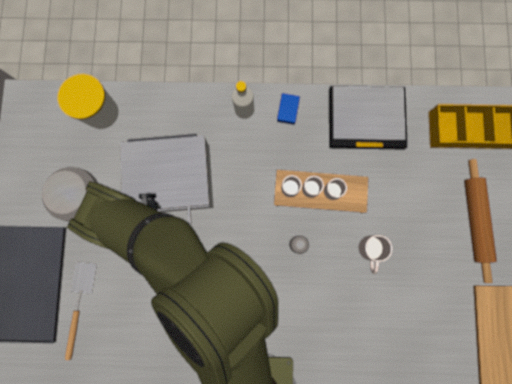

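All three pots stand in a row, at top-view pixels (291,187), (313,187) and (336,189). The gaps are about 6 and 9 mm, and the mug and shaker haven't moved. In the wrist view the bar runs along column 267, rows 118–267. Fully open fingers would hit the lid's front edge, so I narrow the opening before going down.

```bash
python3 -m crank '[{"tx":0.1,"ty":0.4,"tz":0,"turn":0,"grip":-0.2},{"tx":0.1,"ty":0.4,"tz":1,"turn":0,"grip":-0.2},{"tx":0.1,"ty":0.4,"tz":2,"turn":0,"grip":-0.2},{"tx":0.1,"ty":0.4,"tz":4,"turn":0,"grip":-0.2},{"tx":0.1,"ty":0.4,"tz":5.5,"turn":0,"grip":-0.2},{"tx":0.1,"ty":0.4,"tz":5.5,"turn":0,"grip":-0.2}]'
```

```text
t: 14.82
tcp_pos: [473.4, 260.1, 142.9]
eef_rot: [-2.1, -2.323, 0.027]
wrist_force: [0.4, -1.0, 0.4]
finger_gap: 0.405
finger_force: 0.0
```

```bash
python3 -m crank '[{"tx":0,"ty":0.2,"tz":2,"turn":0,"grip":-0.2},{"tx":0,"ty":0.2,"tz":4,"turn":0,"grip":-0.2},{"tx":0,"ty":0.2,"tz":4.9,"turn":0,"grip":-0.2},{"tx":0,"ty":0.2,"tz":4.9,"turn":0,"grip":-0.2},{"tx":0,"ty":0.2,"tz":4.9,"turn":0,"grip":-1},{"tx":0,"ty":0.2,"tz":4.9,"turn":0,"grip":-1},{"tx":0,"ty":0.2,"tz":4.9,"turn":0,"grip":-1},{"tx":0,"ty":0.2,"tz":4.9,"turn":0,"grip":-1}]'; python3 - <<'E'
from h import *
s=observe();print(s["tcp_pos"],s["wrist_force"],s["finger_gap"]*85,Ro.from_rotvec(s["eef_rot"]).as_matrix().round(3))
E
```

```text
t: 15.82
tcp_pos: [475.2, 261.1, 95.9]
eef_rot: [-2.1, -2.323, 0.021]
wrist_force: [-2.9, -1.2, 6.3]
finger_gap: 0.117
finger_force: 58.7
[475.23465526 261.13387999  95.92013135] [-2.89745357 -1.15685163  6.29958918] 9.943018316367162 [[-0.101  0.995 -0.016]
 [ 0.995  0.101 -0.003]
 [-0.002 -0.016 -1.   ]]
```

```bash
python3 -m crank '[{"tx":0,"ty":0.02,"tz":-0.87,"turn":0,"grip":-1},{"tx":0,"ty":0.1,"tz":-2.18,"turn":0,"grip":-1},{"tx":0,"ty":0.31,"tz":-3.91,"turn":0,"grip":-1},{"tx":0,"ty":0.64,"tz":-5.62,"turn":0,"grip":-1},{"tx":0,"ty":1.09,"tz":-7.31,"turn":0,"grip":-1},{"tx":0,"ty":1.66,"tz":-8.96,"turn":0,"grip":-1},{"tx":0,"ty":2.34,"tz":-10.57,"turn":0,"grip":-1},{"tx":0,"ty":3.13,"tz":-12.12,"turn":0,"grip":-1},{"tx":0,"ty":3.13,"tz":-12.12,"turn":0,"grip":-1},{"tx":0,"ty":3.13,"tz":-12.12,"turn":0,"grip":-1}]'
```

```text
t: 17.08
tcp_pos: [504.5, 264.1, 216.3]
eef_rot: [-2.096, -2.322, 0.031]
wrist_force: [-8.5, 0.2, 0.7]
finger_gap: 0.119
finger_force: 58.7
```

```bash
python3 -m crank '[{"tx":0,"ty":0.9,"tz":-1.5,"turn":0,"grip":-1},{"tx":0,"ty":1.9,"tz":-2.93,"turn":0,"grip":-1},{"tx":0,"ty":3.0,"tz":-4.28,"turn":0,"grip":-1},{"tx":0,"ty":4.19,"tz":-5.56,"turn":0,"grip":-1},{"tx":0,"ty":4.19,"tz":-5.56,"turn":0,"grip":-1},{"tx":0,"ty":4.19,"tz":-5.56,"turn":0,"grip":-1},{"tx":0,"ty":4.19,"tz":-5.56,"turn":0,"grip":-1}]'; python3 - <<'E'
from h import *
s=observe();print(s["tcp_pos"],s["wrist_force"])
p,W,d,s=wrist_cloud();cv2.imwrite("pics/w8.png",p)
p,W,d=top_cloud("side");cv2.imwrite("pics/side8.png",p)
# lid plane fit in bin frame
a=np.radians(5.8);X=W[...,0]*np.cos(a)+W[...,1]*np.sin(a)
c=np.array([475.5,260.5]);x0=c[0]*np.cos(a)+c[1]*np.sin(a);Y=-W[...,0]*np.sin(a)+W[...,1]*np.cos(a);y0=-c[0]*np.sin(a)+c[1]*np.cos(a)
for n in("side","top"):
    if n=="top":
        p,W,d=top_cloud("top");X=W[...,0]*np.cos(a)+W[...,1]*np.sin(a);Y=-W[...,0]*np.sin(a)+W[...,1]*np.cos(a)
    xh=x0+250-X; z=W[...,2]-113
    m=(d>0)&(abs(Y-y0)<118)&(np.hypot(xh,z)<200)&(z>15)&(xh>15)&(abs(np.arctan2(z,xh)-.785)<.3)
    print(n,m.sum(),np.degrees(np.percentile(np.arctan2(z[m],xh[m]),[10,25,50,75,90])))
    if m.sum()>20:print(np.degrees(np.arctan(np.polyfit(xh[m],z[m],1)[0])))
E
```

```text
t: 17.95
tcp_pos: [544.1, 268.2, 272.7]
eef_rot: [-2.093, -2.323, 0.039]
wrist_force: [-17.9, -4.3, 14.6]
finger_gap: 0.114
finger_force: 58.9
[544.11616004 268.20440653 272.7461411 ] [-17.90908831  -4.30891886  14.62288279]
side 450 [44.50846139 44.65621339 45.01665941 45.9016394  47.22876875]
43.68223723502131
top 2298 [44.80790603 45.14513772 45.84222686 47.25012237 49.1034494 ]
43.734482052350195
```

View pics/side8.png

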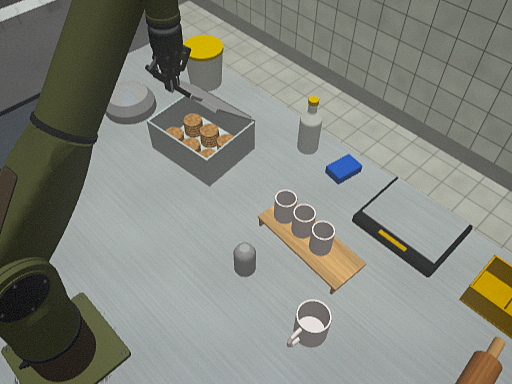

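The side view shows the lid raised and held, with the cork lids exposed and the three pots upright in a row. The lid measures about 45°. I'll ease off a small radial preload, check that it holds still, and hand in.

```bash
python3 -m crank '[{"tx":0,"ty":-0.15,"tz":-0.15,"turn":0,"grip":-1},{"tx":0,"ty":-0.15,"tz":-0.15,"turn":0,"grip":-1},{"tx":0,"ty":-0.15,"tz":-0.15,"turn":0,"grip":-1},{"tx":0,"ty":-0.15,"tz":-0.15,"turn":0,"grip":-1}]'
```

```text
t: 18.6
tcp_pos: [545.0, 268.3, 273.7]
eef_rot: [-2.095, -2.323, 0.033]
wrist_force: [-10.6, -1.4, 8.0]
finger_gap: 0.117
finger_force: 59.0
```

```bash
python3 -c "
from cell import *
print(close_job())"
```

```text
the job is handed in; nothing more can be done
None
```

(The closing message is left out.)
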